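# Press a fingerprint card in the treadle press

### The arm

A 6-joint arm with a two-finger parallel gripper is mounted at the origin on the work surface. World frame = base frame: x ahead of the robot, y to its left, z up, the work surface at z = 0. Lengths are in m, angles in rad, forces in N, time in s.
With the tool pointing down it reaches from about 0.325 to 0.75 m from the base axis. Payload 7.6 kg.
Tool frame: the origin (TCP) lies midway between the tips of the shut fingers; the grasp point (between the pads) lies grasp_offset behind it (grasp_offset is the distance from the TCP to the grasp point, in m); z points along the fingers, y is the line along which they close (so a half turn about z gives the same grasp; the last joint's range is limited). The gripper opens to 85 mm and grips with 20 to 120 N. Pads are 22 mm wide; open, the fingers measure 114 mm over their backs; the gripper's body (76 mm by 85 mm) begins 54 mm behind the grasp point. The pads swing forward as they close: fully open they stand 13 mm farther back than shut.
Start: joints at [1.102, 0.052, 1.401, -0, 1.689, -0.07], TCP at [0.204, 0.484, 0.231] pointing down, gripper open.
Joint ranges: [-2.9, 2.9], [-0.91, 2.17], [0.12, 2.37], [-1.06, 4.2], [0.26, 2.73], [-2.93, 2.93]. Speed limits (rad/s): [2.57, 2.57, 3.01, 3.14, 3.14, 3.14].

### API

Orientations are given as a unit quaternion [x, y, z, w].
In Python, from rig import observe, grab_frame, hand_in, grasp_offset gives the robot as it stands.
- The arm moves only by the tool jog_arm, never from a script. Its argument "commands" is one flat list of numbers, 6 for each row, row after row: the shift along the tool's x, y, z in cm, then the turn, a rotation vector about the tool's x, y, z in degrees. In form: [tx, ty, tz, rx, ry, rz, tx, ty, tz, rx, ry, rz, ...]. A call has 1 to 8 rows; each row is the pose to reach, as a shift and turn from the pose commanded when the call began, along the tool's axes at that moment; what a row does not reach only later rows make up. A row lasts 1/8 s, in which the tool goes at most 62.5 mm and 10.7 degrees, less where a joint would pass 70% of its speed; a pose out of reach is approached as far as the arm can. A call with a gripper value outside its range is refused whole. "hand" is the closure, from 0 (fully open) to 1 (shut), set as the call begins (left out, the last holds). The fingers move at their own pace and stop on an object; "grip_force" is the grip in N (left out, the last holds). Time passes only in rows, so rows that repeat a pose let the fingers close. It gives the time, the measured TCP pose, the force, the opening and the grip force at its end, in the units of the state.
- observe(): the state, without advancing time (a new reading comes with each control period).
- grab_frame(name): name is "side" or "top" or "wrist"; returns a dict with "frame" (480x640x3 uint8, red, green, blue), "vertical_fov" (degrees; the focal length in pixels is half the picture's height over the tangent of half this angle, whatever the lens; pixels are square), "cx", "cy" (the principal point, pixels), "distortion" ([k1, k2, p1, p2, k3] as OpenCV has them; the pictures are not rectified), "extrinsics" (4x4, takes a point from camera to world coordinates). Camera axes: x right, y down, z forward; pixel columns grow to the right and rows downward; lengths in m; the calibration is good to about 2 mm. A picture is of the moment at which its call begins. There is no depth.
- hand_in(): hands the job in; it is judged then, once.
The state is a dict: "t": time; "joints": joint angles; "qvel": joint speeds; "tau": joint torques, N m; "position": TCP position; "ee_rot": TCP orientation; "contact_force": force on the tool from outside, world axes, zero at the start; "ft_torque": the same for the moment, N m; "grip_width": finger opening in m; "gripper_force": force on a finger pad.
Only numpy, scipy, OpenCV 4.12 (cv2) and the standard library are available. Lean on these libraries where they do the work, as an engineer would, in place of code of your own. Each camera call takes 0.05 s, during which the arm holds its last target. There are 200 camera calls.

### The job

Slide the blue card carrier into the green press, grip bar last, until it is fully home against the back stop. Only then push the red spring pedal down to its stop, keep it there for two seconds, and let it come back up. The carrier stays home in the press; leave everything else on the bench where it is.

Things in the scene. Friction and masses are not known exactly. Their poses are not given: they have to be found in the camera images.
- carrier: Blue carrier plate flat on the bench, 150 (x) by 100 (y) by 10 mm, white fingerprint card on top. Origin under its centre; the +x end is the nose that enters the press first. At the -x end stands a grip bar 12 mm thick (x), 70 mm wide (y), centred 66 mm behind the origin, reaching 10 to 40 mm above the bench. About 0.3 kg.
- press_home (a point): Point on the bench, fixed to the green press: the carrier's origin and x axis lie on it when fully home; +x is the way in. Aluminium rails, 20 mm high, 106 mm apart inside, run from 74 mm before it to the black back stop, face 75 mm past it. The platen hangs 30 mm up, from 0 to 72 mm past it, under a head 142 mm high; the column ends 115 mm past it.
- press_mouth (a point): Centre of the flared mouth of the guide, on the bench surface, 115 mm before press_home along its x; 150 mm wide inside here, narrowing to the rails.
- pedal_tread (a point): Point on the black rubber tread of the red pedal, 90 mm from its hinge; moves with it. The pedal is a plate 118 mm long, 64 mm wide, hinged 126 mm past press_home and 24 mm up, behind the column; at rest it slopes up at 0.36 rad away from the column. The point is 62 mm above the bench at rest, 36 mm at the stop.
- pedal (a joint): Pedal angle in rad: 0 at rest (up), 0.30 at its stop. A spring returns it; it takes about 7 N to start and 12 N at the stop, pressed on the tread point. The platen goes down with it onto the card.
- powder_jar: Bystander: short black screw jar, 58 mm diameter, 50 mm high; origin under its centre
- tape_roll: Bystander: cream roll of tape standing on its end face, 72 mm outer diameter, 48 mm high; origin under its centre
- torch: Bystander: dark steel hand torch with a green band, lying down, 150 mm long, 32 mm high; origin under its centre, x along it
- dish: Bystander: flat glass dish, 96 mm diameter, 18 mm high; origin under its centre
- spray_bottle: Bystander: amber reagent bottle, 60 mm diameter, 150 mm high; origin under its centre
- white_jar: Bystander: clear jar with a white lid, 60 mm diameter, 70 mm high; origin under its centre
There are look-alikes about, which are no part of the job. Several things look just like the carrier: the one meant starts farthest to the robot's left.

How it is judged:
On the way, in this order (a step that is already met when the one before it is completed fails the run):
1. the carrier is fully home against the back stop, the pedal still up (x of carrier in the frame of press_home between -0.004 and 0.004 m and y of carrier in the frame of press_home between -0.006 and 0.006 m and angle between the x axis of carrier and the x axis of press_home, either way round below 0.06 rad and angle between carrier's own z axis and vertical below 0.05 rad and value of joint pedal below 0.06 rad), for 0.2 s.
2. the pedal is held down at its stop (within 0.025 rad) for 1.5 s with the carrier home (x of carrier in the frame of press_home between -0.004 and 0.004 m and y of carrier in the frame of press_home between -0.006 and 0.006 m and angle between the x axis of carrier and the x axis of press_home, either way round below 0.06 rad and angle between carrier's own z axis and vertical below 0.05 rad and value of joint pedal above 0.275 rad), for 1.5 s.
At the end, for the whole second after the job is handed in: The carrier lies flat and at rest, fully home: its origin within 4 mm along and 6 mm across of press_home and its x axis within 0.06 rad of the press's; the pedal has come back up (below 0.03 rad) (x of carrier in the frame of press_home between -0.004 and 0.004 m and y of carrier in the frame of press_home between -0.006 and 0.006 m and angle between the x axis of carrier and the x axis of press_home, either way round below 0.06 rad and angle between carrier's own z axis and vertical below 0.05 rad and value of joint pedal below 0.03 rad and linear speed of carrier below 0.02 m/s); the robot touches nothing.
It fails at once if the pedal is pushed down (more than 0.1 rad) while the carrier is not home (more than 6 mm short) (value of joint pedal above 0.1 rad and x of carrier in the frame of press_home below -0.006 m).
It fails at once if a bystander is moved by more than 30 mm (distance of any of powder_jar, tape_roll, torch, dish, spray_bottle, white_jar from where it was at the start of the episode above 0.03 m).
It also fails if it takes over 61 s, if anything falls off the work surface, if the arm or the gripper's body presses on something with over 40 N, if the wrist force passes 120 N, or if a joint passes its speed limit or range.

## Working session

There is one attempt and no reset: what is moved stays moved. The work goes in short steps, Python scripts to look and compute and a tool call to move; the robot and the scene stay as the last step left them, time stands still between calls to the robot, and variables do not carry over. Pictures are saved under pics/ and viewed, at most 10 in all, crops included, and the job is handed in when it is done.

Besides the shell and the picture viewer there is one more tool, called after ">>>" as name(argument=value, ...) on one line, values as JSON. jog_arm: Moves the arm, as the interface text tells. Its arguments: {"type":"object","properties":{"commands":{"type":"array","items":{"type":"number"}},"hand":{"type":"number"},"grip_force":{"type":"number"}},"required":["commands"]}

```bash
ls; mkdir -p pics; cat > h.py <<'E'
import numpy as np, cv2
from rig import observe, grab_frame, hand_in, grasp_offset
def K(g):
    f=240/np.tan(np.radians(g["vertical_fov"])/2)
    return np.array([[f,0,g["cx"]],[0,f,g["cy"]],[0,0,1]])
def cast(g,px,z):
    u=cv2.undistortPoints(np.array(px,float).reshape(-1,1,2),K(g),np.array(g["distortion"],float)).reshape(-1,2)
    E=np.array(g["extrinsics"]); d=np.c_[u,np.ones(len(u))]@E[:3,:3].T; o=E[:3,3]
    return o+d*((z-o[2])/d[:,2])[:,None]
def proj(g,P):
    E=np.linalg.inv(np.array(g["extrinsics"]))
    return cv2.projectPoints(np.array(P,float).reshape(-1,1,3),cv2.Rodrigues(E[:3,:3])[0],E[:3,3],K(g),np.array(g["distortion"],float))[0].reshape(-1,2)
def save(g,n): cv2.imwrite(f"pics/{n}.png",cv2.cvtColor(g["frame"],cv2.COLOR_RGB2BGR))
E
python3 - <<'E'
from h import *
import pickle
for n in("top","side"):
    g=grab_frame(n); save(g,n+"0"); pickle.dump(g,open(n+"0.pkl","wb"))
    print(n,g["vertical_fov"],np.round(g["extrinsics"],3).tolist())
print(observe(),grasp_offset)
E
```

```text
pics
top 49.907813092818714 [[-0.028, -0.999, 0.042, 0.505], [-1.0, 0.028, -0.004, -0.078], [0.003, -0.042, -0.999, 1.126], [0.0, 0.0, 0.0, 1.0]]
side 47.56376726889655 [[0.763, -0.456, 0.459, -0.094], [-0.647, -0.541, 0.538, -0.845], [0.003, -0.707, -0.707, 1.106], [0.0, 0.0, 0.0, 1.0]]
{'t': 0.1, 'joints': array([ 1.10170711e+00,  5.27795754e-02,  1.40159869e+00,  1.91893154e-05,
        1.68863831e+00, -7.03058458e-02]), 'qvel': array([ 0.00203673, -0.00094735, -0.00426306,  0.00090356,  0.0002353 ,
       -0.00132259]), 'tau': array([ 5.38815148e-04, -3.82579601e+01, -3.60987926e+01, -1.54094264e-04,
        4.70769897e-03, -1.72014791e-05]), 'position': array([0.20371026, 0.48357319, 0.230566  ]), 'ee_rot': array([ 1.98071955e-01,  9.80187224e-01, -6.83685654e-04, -1.98879242e-04]), 'contact_force': array([ 0.08215923, -0.29994896, -0.40124967]), 'ft_torque': array([-0.01164274,  0.00915494,  0.00743646]), 'gripper_force': 0.0, 'grip_width': 0.08543575104975709} 0.0187
```

View pics/top0.png

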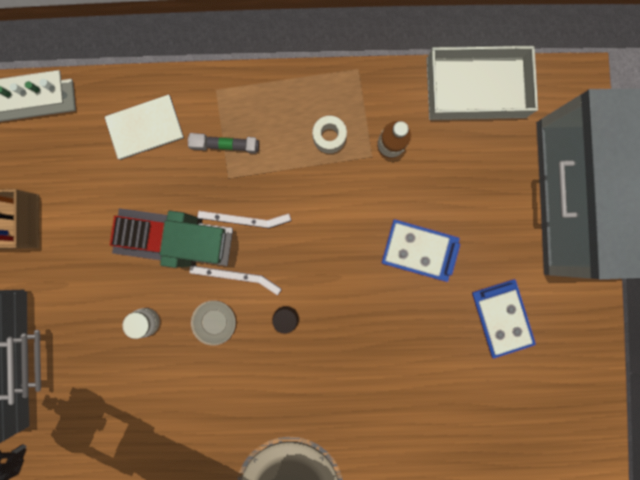

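View pics/side0.png

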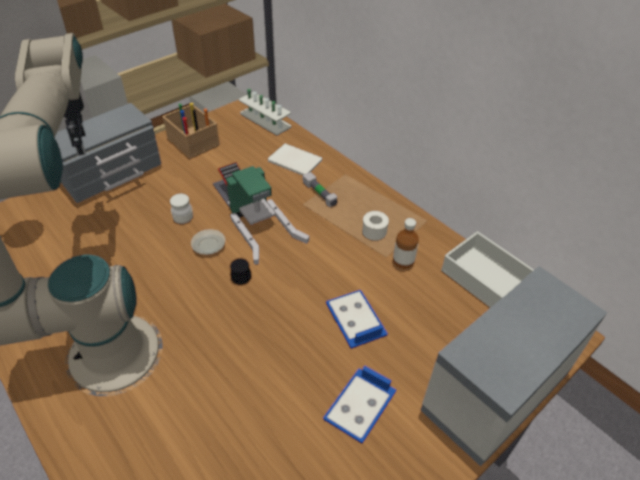

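The top view shows the press on the left, with its mouth facing right (-y). Its rails run from about (200,215) and (192,272) to flares at (288,217) and (277,291), and the red pedal is at (135,233). The leftmost carrier is at (420,250), with its nose to the left and its bar at (453,258). The side view agrees.

```bash
python3 - <<'E'
from h import *
import pickle
g=pickle.load(open("top0.pkl","rb")); im=g["frame"]
hsv=cv2.cvtColor(im,cv2.COLOR_RGB2HSV)
def comps(m,amin):
    for c in cv2.findContours(m.astype(np.uint8),cv2.RETR_EXTERNAL,cv2.CHAIN_APPROX_NONE)[0]:
        if cv2.contourArea(c)>amin: yield c[:,0,:]
def rect(c,z):
    P=cast(g,c,z)[:,:2]; r=cv2.minAreaRect((P*1000).astype(np.float32)); return np.round(r[0],1),np.round(r[1],1),round(r[2],1),np.round(cv2.boxPoints(r)).tolist()
H,S,V=cv2.split(hsv)
print("blue")
for c in comps((H>105)&(H<130)&(S>130),100): print(c.mean(0).round(),rect(c,.01))
print("alu")
m=(S<60)&(V>150); m[:190]=0;m[310:]=0;m[:,:170]=0;m[:,320:]=0
for c in comps(m,60): print(c.mean(0).round(),rect(c,.02))
print("red")
m=((H<6)|(H>174))&(S>170); m[:190]=0;m[300:]=0;m[:,:90]=0;m[:,250:]=0
for c in comps(m,60): print(c.mean(0).round(),rect(c,.05))
print("green")
m=(H>50)&(H<95)&(S>70); m[:190]=0;m[310:]=0;m[:,:100]=0;m[:,320:]=0
for c in comps(m,100): print(c.mean(0).round(),rect(c,.142))
a=cv2.resize(im[190:310,95:305],None,fx=3.8,fy=3.8,interpolation=cv2.INTER_CUBIC)
cv2.imwrite("pics/press.png",a[:,:,::-1])
E
```

```text
blue
[490. 311.] (array([ 357.5, -474.3]), array([145.7,  96.1]), 14.8, [[275.0, -446.0], [299.0, -539.0], [440.0, -502.0], [416.0, -409.0]])
[427. 262.] (array([ 510.3, -300.6]), array([150.2,  95.3]), 72.6, [[442.0, -358.0], [533.0, -387.0], [578.0, -243.0], [487.0, -215.0]])
alu
[234. 276.] (array([465.5, 100.9]), array([198. ,  30.6]), 74.5, [[424.0, 10.0], [454.0, 1.0], [507.0, 192.0], [477.0, 200.0]])
[242. 219.] (array([588.6,  80.9]), array([198.8,  28. ]), 86.4, [[568.0, -17.0], [596.0, -19.0], [609.0, 179.0], [581.0, 181.0]])
red
[154. 236.] (array([555.7, 265.2]), array([28.1, 60.8]), 80.7, [[523.0, 256.0], [583.0, 246.0], [588.0, 274.0], [528.0, 284.0]])
green
[188. 241.] (array([539.2, 164.7]), array([110.4, 102.6]), 80.3, [[479.0, 119.0], [580.0, 102.0], [599.0, 210.0], [498.0, 228.0]])
```

View pics/press.png

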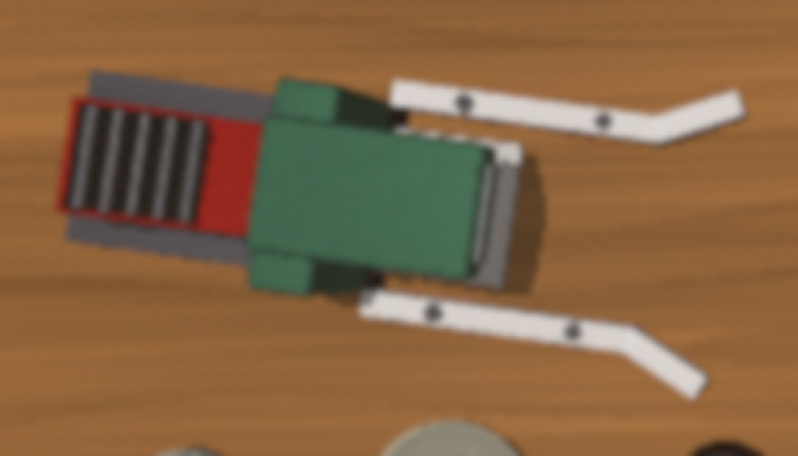

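The crop shows the upper rail's inner edge running from (395,108) to a kink near (655,142), and the lower rail's from (362,290) to a kink near (632,325). I'll fit lines to those edges from the mask.

```bash
cat > press.py <<'E'
from h import *
import pickle
g=pickle.load(open("top0.pkl","rb")); im=g["frame"]
gr=cv2.cvtColor(cv2.resize(im,None,fx=1,fy=1),cv2.COLOR_RGB2HSV)[:,:,1].astype(float)
# subpixel inner edges: saturation crosses 70 along columns
def edge(cols,r0f,sgn):
    out=[]
    for c in cols:
        r=int(round(r0f(c)))
        for k in range(12):
            a,b=gr[r,c],gr[r+sgn,c]
            if a<70<=b: out.append((c,r+sgn*(70-a)/(b-a))); break
            r+=sgn
    return np.array(out)
up=edge(range(204,262),lambda c:190+(93+(c-95-104)*3.8*.135)/3.8,1)
lo=edge(range(195,257),lambda c:190+(303+(c-95-95)*3.8*.135)/3.8,-1)
U=cast(g,up,.02)[:,:2]; L=cast(g,lo,.02)[:,:2]
def fit(P):
    for _ in range(3):
        vx,vy,x,y=cv2.fitLine(P.astype(np.float32),cv2.DIST_HUBER,0,.001,.001).ravel()
        d=np.array([vx,vy]);d*=np.sign(d[1]);n=np.array([-d[1],d[0]]);r=(P-[x,y])@n; P=P[abs(r)<.002]
    return np.array([x,y]),d,r.std(),len(P)
a=fit(U);b=fit(L);print(a,b)
d=a[1]+b[1];d/=np.linalg.norm(d);n=np.array([d[1],-d[0]])
print("dir",d,"gap",(a[0]-b[0])@n,"yaw",np.arctan2(d[1],d[0]))
off=((a[0]+b[0])/2)@n
def pt(s): return off*n+s*d
# kinks
for uv in [(655,142),(632,325),(393,80),(360,315),(738,118),(690,398),(742,92),(706,378)]:
    p=cast(g,[(95+uv[0]/3.8,190+uv[1]/3.8)],.02)[0,:2]; print(uv,p.round(4),"s",round(p@d,4),"c",round(p@n-off,4))
for z,uv in [(.142,(470,278)),(.142,(490,150)),(.142,(250,255)),(.142,(280,78)),(.066,(72,100)),(.066,(60,210))]:
    p=cast(g,[(95+uv[0]/3.8,190+uv[1]/3.8)],z)[0,:2]; print(z,uv,p.round(4),"s",round(p@d,4),"c",round(p@n-off,4))
E
python3 press.py
```

```text
(array([0.5762976 , 0.07575761], dtype=float32), array([0.16518126, 0.9862632 ], dtype=float32), np.float64(0.0002172595223249629), 58) (array([0.4810403 , 0.12944782], dtype=float32), array([0.16645618, 0.9860489 ], dtype=float32), np.float64(0.0003132525107597871), 62)
dir [0.16581877 0.9861563 ] gap 0.10284141 yaw 1.4042082
(655, 142) [0.5691 0.0306] s 0.1245 c 0.0518
(632, 325) [0.4663 0.046 ] s 0.1227 c -0.0522
(393, 80) [0.6085 0.1785] s 0.2769 c 0.0661
(360, 315) [0.476  0.1996] s 0.2758 c -0.068
(738, 118) [ 0.5814 -0.0167] s 0.0799 c 0.0717
(690, 398) [0.4244 0.0144] s 0.0845 c -0.0882
(742, 92) [ 0.596  -0.0193] s 0.0798 c 0.0866
(706, 378) [0.4354 0.0051] s 0.0772 c -0.0759
0.142 (470, 278) [0.4962 0.1132] s 0.1939 c -0.0338
0.142 (490, 150) [0.5603 0.1018] s 0.1933 c 0.0313
0.142 (250, 255) [0.5107 0.2242] s 0.3058 c -0.0378
0.142 (280, 78) [0.5997 0.2076] s 0.3041 c 0.0526
0.066 (72, 100) [0.5983 0.3444] s 0.4388 c 0.0286
0.066 (60, 210) [0.5385 0.3517] s 0.4361 c -0.0316
```

```bash
cat >> h.py <<'E'
from scipy.spatial.transform import Rotation as R
PD=np.radians(80.46); d=np.array([np.cos(PD),np.sin(PD)]); n=np.array([d[1],-d[0]]); HOME=np.array([.5300,.1112])
def row(p,head):
    """tool-axis row from the present pose to TCP p, pointing down, tool y heading head (deg)"""
    o=observe(); R0=R.from_quat(o["ee_rot"]); h=np.radians(head)
    y=np.array([np.cos(h),np.sin(h),0]); z=np.array([0,0,-1.]); R1=R.from_matrix(np.c_[np.cross(y,z),y,z])
    t=R0.inv().apply(np.array(p)-o["position"])*100
    print(o["t"].__round__(2),"pos",o["position"].round(4),"F",o["contact_force"].round(1),"w",round(o["grip_width"],4),"row",t.round(2).tolist(),(R0.inv()*R1).as_rotvec(degrees=True).round(2).tolist())
E
python3 - <<'E'
from h import *
row([.45,.12,.25],72.6); row([.465,-.33,.25],72.6)
E
```

```text
0.1 pos [0.2037 0.4836 0.2306] F [ 0.1 -0.3 -0.4] w 0.0854 row [-36.81, -23.94, -1.91] [-0.08, -0.01, -5.45]
0.1 pos [0.2037 0.4836 0.2306] F [ 0.1 -0.3 -0.4] w 0.0854 row [-55.67, -64.83, -1.86] [-0.08, -0.01, -5.45]
```

>>> jog_arm(commands=[-36.8, -24, -1.9, 0, 0, -5.5, -36.8, -24, -1.9, 0, 0, -5.5, -36.8, -24, -1.9, 0, 0, -5.5, -36.8, -24, -1.9, 0, 0, -5.5, -36.8, -24, -1.9, 0, 0, -5.5, -36.8, -24, -1.9, 0, 0, -5.5, -36.8, -24, -1.9, 0, 0, -5.5, -55.7, -64.8, -1.9, 0, 0, -5.5], hand=0)

```text
t: 1.1
position: [0.4517, 0.0572, 0.2495]
ee_rot: [0.151, 0.989, -0.0, -0.001]
contact_force: [0.4, -0.4, -0.2]
grip_width: 0.085
gripper_force: 0.0
```

```bash
python3 - <<'E'
from h import *
row([.47,-.32,.22],72.6)
E
```

```text
1.1 pos [0.4517 0.0572 0.2495] F [ 0.4 -0.4 -0.2] w 0.085 row [-13.0, -35.46, 2.94] [-0.02, -0.07, 0.05]
```

>>> jog_arm(commands=[-13, -35.5, 2.9, 0, 0, 0, -13, -35.5, 2.9, 0, 0, 0, -13, -35.5, 2.9, 0, 0, 0, -13, -35.5, 2.9, 0, 0, 0, -13, -35.5, 2.9, 0, 0, 0, -13, -35.5, 2.9, 0, 0, 0, -13, -35.5, 2.9, 0, 0, 0, -13, -35.5, 2.9, 0, 0, 0])

```text
t: 2.1
position: [0.4689, -0.3183, 0.2206]
ee_rot: [0.151, 0.989, 0.001, -0.0]
contact_force: [1.2, 0.3, 0.1]
grip_width: 0.0852
gripper_force: 0.0
```

```bash
python3 - <<'E'
from h import *
import pickle
g=grab_frame("wrist"); save(g,"w1"); pickle.dump(g,open("w1.pkl","wb"))
print(np.round(g["extrinsics"],3).tolist(),observe()["position"])
h=np.radians(72.6);c=np.array([.5103,-.3006]);e=np.array([np.cos(h),np.sin(h)]);f=np.array([-e[1],e[0]])
print(proj(g,[[*(c+e*a*.075+f*b*.05),.01] for a,b in((1,1),(1,-1),(-1,-1),(-1,1))]).round(1).tolist())
E
```

```text
[[0.299, 0.912, 0.28, 0.397], [0.954, -0.286, -0.087, -0.296], [0.001, 0.293, -0.956, 0.363], [0.0, 0.0, 0.0, 1.0]] [ 0.46921235 -0.31758983  0.22114893]
[[435.8, 192.1], [427.1, 292.4], [275.8, 292.5], [272.0, 192.1]]
```

View pics/w1.png

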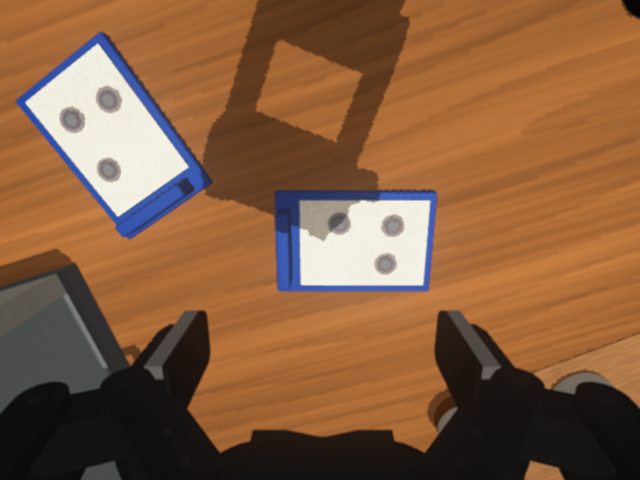

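The wrist view shows the carrier with corners at about (276,191), (436,191), (428,291) and (278,291). That is within about 3 px (2 mm) of my prediction, and the bar is at its left end. Next I'll go to the bar.

```bash
python3 - <<'E'
from h import *
row([.491,-.362,.10],72.6);row([.491,-.362,.015],72.6)
E
```

```text
2.15 pos [ 0.4692 -0.3176  0.2211] F [-0.3  0.6 -0.6] w 0.0853 row [-3.4, -3.6, 12.11] [0.03, -0.02, 0.09]
2.15 pos [ 0.4692 -0.3176  0.2211] F [-0.3  0.6 -0.6] w 0.0853 row [-3.41, -3.6, 20.61] [0.03, -0.02, 0.09]
```

>>> jog_arm(commands=[-3.4, -3.6, 6, 0, 0, 0, -3.4, -3.6, 12, 0, 0, 0, -3.4, -3.6, 16, 0, 0, 0, -3.4, -3.6, 19, 0, 0, 0, -3.4, -3.6, 20.5, 0, 0, 0, -3.4, -3.6, 20.5, 0, 0, 0, -3.4, -3.6, 20.5, 0, 0, 0, -3.4, -3.6, 20.5, 0, 0, 0])

```text
t: 3.15
position: [0.4916, -0.3634, 0.018]
ee_rot: [0.151, 0.989, -0.001, 0.001]
contact_force: [0.0, -0.3, 0.3]
grip_width: 0.085
gripper_force: 0.0
```

>>> jog_arm(commands=[0, 0, 0, 0, 0, 0, 0, 0, 0, 0, 0, 0, 0, 0, 0, 0, 0, 0, 0, 0, 0, 0, 0, 0, 0, 0, 0, 0, 0, 0, 0, 0, 0, 0, 0, 0], hand=1, grip_force=30)

```text
t: 3.9
position: [0.4909, -0.3629, 0.0163]
ee_rot: [0.151, 0.989, 0.0, 0.0]
contact_force: [-0.3, 0.2, 0.7]
grip_width: 0.0115
gripper_force: 31.0
```

```bash
python3 - <<'E'
from h import *
import pickle
g=grab_frame("top"); save(g,"t2"); pickle.dump(g,open("t2.pkl","wb"))
z=.015
for s,hd in ((-.16,80.46),(-.13,80.46),(-.066,80.46)): row([*(HOME+d*s),z],hd)   # bar positions
row([*(HOME+d*(-.30)),z],80.46)
E
```

```text
3.95 pos [ 0.4909 -0.363   0.0163] F [0.1 0.2 0.9] w 0.011 row [8.23, 30.57, 0.13] [0.0, 0.01, -7.81]
3.95 pos [ 0.4909 -0.363   0.0163] F [0.1 0.2 0.9] w 0.011 row [8.64, 33.55, 0.13] [0.0, 0.01, -7.81]
3.95 pos [ 0.4909 -0.363   0.0163] F [0.1 0.2 0.9] w 0.011 row [9.51, 39.89, 0.13] [0.0, 0.01, -7.81]
3.95 pos [ 0.4909 -0.363   0.0163] F [0.1 0.2 0.9] w 0.011 row [6.33, 16.7, 0.13] [0.0, 0.01, -7.81]
```

>>> jog_arm(commands=[1, 2, 0, 0, 0, -1, 2, 5, 0, 0, 0, -2.5, 3.2, 8, 0, 0, 0, -4, 4.3, 11, 0, 0, 0, -5.5, 5.3, 14, 0, 0, 0, -7, 6.3, 16.7, 0, 0, 0, -7.8, 6.3, 16.7, 0, 0, 0, -7.8, 6.3, 16.7, 0, 0, 0, -7.8])

```text
t: 4.95
position: [0.4806, -0.1851, 0.0162]
ee_rot: [0.083, 0.997, 0.0, 0.0]
contact_force: [-0.6, 3.2, 2.1]
grip_width: 0.0117
gripper_force: 31.1
```

```bash
python3 - <<'E'
from h import *
import pickle
g=grab_frame("top"); save(g,"t3"); pickle.dump(g,open("t3.pkl","wb"))
hsv=cv2.cvtColor(g["frame"],cv2.COLOR_RGB2HSV); H,S,V=cv2.split(hsv)
m=((H>105)&(H<130)&(S>130)).astype(np.uint8)
for c in cv2.findContours(m,0,1)[0]:
    if cv2.contourArea(c)>30: print(c[:,0].mean(0).round(), c[:,0].min(0),c[:,0].max(0))
c=HOME-d*(.30-.066)
print("pred",proj(g,[[*(c+d*a*.075+n*b*.05),.01] for a,b in((1,1),(1,-1),(-1,-1),(-1,1))]).round(1).tolist())
for s in(-.16,-.12,-.09): row([*(HOME+d*s),.016],80.46)
a=cv2.resize(g["frame"][190:340,180:440],None,fx=3,fy=3,interpolation=cv2.INTER_CUBIC)
cv2.imwrite("pics/t3c.png",a[:,:,::-1])
E
```

```text
[490. 311.] [473 281] [517 356]
pred [[307.0, 234.0], [300.5, 279.8], [369.4, 289.4], [375.6, 243.5]]
5.0 pos [ 0.4806 -0.1853  0.0162] F [-0.3  3.3  1.8] w 0.0117 row [0.05, 14.06, 0.03] [0.03, 0.0, -0.05]
5.0 pos [ 0.4806 -0.1853  0.0162] F [-0.3  3.3  1.8] w 0.0117 row [0.06, 18.06, 0.03] [0.03, 0.0, -0.05]
5.0 pos [ 0.4806 -0.1853  0.0162] F [-0.3  3.3  1.8] w 0.0117 row [0.06, 21.06, 0.04] [0.03, 0.0, -0.05]
```

View pics/t3c.png

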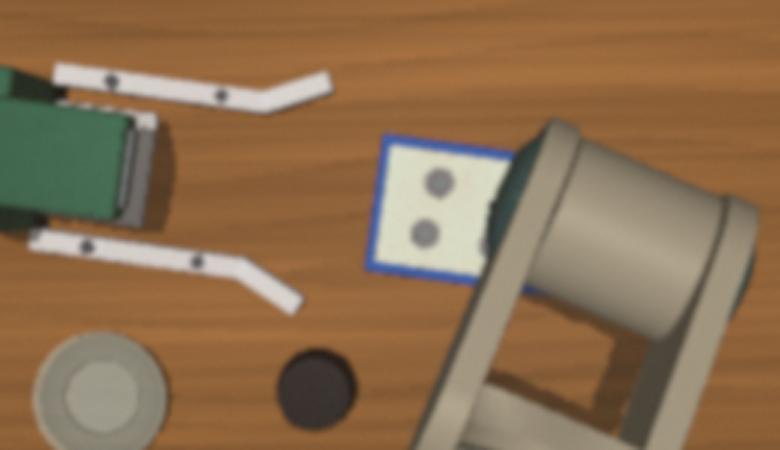

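The carrier's nose corners are at full-image (308,235) and (302,280), which matches the prediction to 2 px, and it is in line with the guide. Advancing into the rails.

>>> jog_arm(commands=[0, 2, 0, 0, 0, 0, 0, 5, 0, 0, 0, 0, 0, 8, 0, 0, 0, 0, 0, 11, 0, 0, 0, 0, 0, 13, 0, 0, 0, 0, 0, 15, 0, 0, 0, 0, 0, 16.5, 0, 0, 0, 0, 0, 18, 0, 0, 0, 0])

```text
t: 6.0
position: [0.5107, -0.0076, 0.0163]
ee_rot: [0.084, 0.996, -0.0, 0.0]
contact_force: [0.1, -2.9, 0.7]
grip_width: 0.0113
gripper_force: 31.1
```

```bash
python3 - <<'E'
from h import *
print(observe()["ft_torque"])
for s in(-.08,-.066): row([*(HOME+d*s),.016],80.46)
E
```

```text
[-0.35982718  0.09859333  0.0120393 ]
6.0 pos [ 0.5107 -0.0076  0.0163] F [ 0.1 -2.9  0.7] w 0.0113 row [0.07, 4.03, 0.02] [-0.04, 0.02, -0.08]
6.0 pos [ 0.5107 -0.0076  0.0163] F [ 0.1 -2.9  0.7] w 0.0113 row [0.08, 5.43, 0.02] [-0.04, 0.02, -0.08]
```

No lateral load. I'll take the next 45 mm, then creep to contact.

>>> jog_arm(commands=[0, 1.5, 0, 0, 0, 0, 0, 2.7, 0, 0, 0, 0, 0, 3.5, 0, 0, 0, 0, 0, 4, 0, 0, 0, 0, 0, 4.3, 0, 0, 0, 0, 0, 4.5, 0, 0, 0, 0, 0, 4.5, 0, 0, 0, 0])

```text
t: 6.88
position: [0.5179, 0.0373, 0.0163]
ee_rot: [0.083, 0.997, 0.0, 0.0]
contact_force: [-0.1, -1.3, 1.5]
grip_width: 0.0113
gripper_force: 31.1
```

>>> jog_arm(commands=[0, 0.2, 0, 0, 0, 0, 0, 0.4, 0, 0, 0, 0, 0, 0.6, 0, 0, 0, 0, 0, 0.7, 0, 0, 0, 0, 0, 0.7, 0, 0, 0, 0])

```text
t: 7.5
position: [0.519, 0.0442, 0.0162]
ee_rot: [0.083, 0.997, 0.0, 0.0]
contact_force: [-0.7, -2.3, 3.0]
grip_width: 0.0113
gripper_force: 31.2
```

```bash
python3 - <<'E'
from h import *
row([*(HOME+d*-.066),.016],80.46)
E
```

```text
7.5 pos [0.519  0.0442 0.0162] F [-0.7 -2.3  3. ] w 0.0113 row [0.03, 0.19, 0.02] [0.02, 0.01, -0.0]
```

>>> jog_arm(commands=[0, 0.1, 0, 0, 0, 0, 0, 0.2, 0, 0, 0, 0, 0, 0.3, 0, 0, 0, 0, 0, 0.3, 0, 0, 0, 0])

```text
t: 8.0
position: [0.5192, 0.0448, 0.0163]
ee_rot: [0.084, 0.996, -0.002, -0.0]
contact_force: [-3.2, -14.0, 4.6]
grip_width: 0.0115
gripper_force: 31.6
```

>>> jog_arm(commands=[0, 0.1, 0, 0, 0, 0, 0, 0.2, 0, 0, 0, 0, 0, 0.2, 0, 0, 0, 0])

```text
t: 8.38
position: [0.5192, 0.0449, 0.0162]
ee_rot: [0.084, 0.996, -0.004, -0.001]
contact_force: [-6.7, -23.2, 6.9]
grip_width: 0.0116
gripper_force: 32.1
```

Contact force is 23 N at bar s = -67 mm, within about 1 mm of the expected home, so the carrier is seated. I'll ease the push, open partly and lift away.

>>> jog_arm(commands=[0, -0.3, 0, 0, 0, 0, 0, -0.3, 0, 0, 0, 0])

```text
t: 8.62
position: [0.5192, 0.0448, 0.0162]
ee_rot: [0.084, 0.997, -0.001, -0.0]
contact_force: [-2.0, -8.9, 3.1]
grip_width: 0.0116
gripper_force: 31.5
```

>>> jog_arm(commands=[0, 0, 0, 0, 0, 0, 0, 0, 0, 0, 0, 0, 0, 0, 0, 0, 0, 0, 0, 0, 0, 0, 0, 0], hand=0.6)

```text
t: 9.12
position: [0.5182, 0.0442, 0.0154]
ee_rot: [0.084, 0.996, -0.001, -0.001]
contact_force: [-4.1, -14.1, 0.4]
grip_width: 0.0342
gripper_force: 0.0
```

>>> jog_arm(commands=[0, 0, -2, 0, 0, 0, 0, 0, -5, 0, 0, 0, 0, 0, -10, 0, 0, 0, 0, 0, -15, 0, 0, 0, 0, 0, -20, 0, 0, 0, 0, 0, -20, 0, 0, 0, 0, 0, -20, 0, 0, 0])

```text
t: 10.0
position: [0.519, 0.0466, 0.2151]
ee_rot: [0.083, 0.997, 0.0, -0.001]
contact_force: [-0.4, -0.3, -0.9]
grip_width: 0.0345
gripper_force: 0.0
```

```bash
python3 - <<'E'
from h import *
import pickle
row([.40,-.05,.25],80.46)
g=grab_frame("wrist"); save(g,"w2"); pickle.dump(g,open("w2.pkl","wb"))
print(proj(g,[[*(HOME+d*a+n*b),z] for a,b,z in((-.075,.05,.01),(-.075,-.05,.01),(-.072,.035,.04),(-.072,-.035,.04),(0,.05,.01),(0,-.05,.01))]).round(1).tolist())
E
```

```text
10.0 pos [0.519  0.0466 0.2151] F [-0.4 -0.3 -0.9] w 0.0345 row [10.14, -11.49, -3.48] [0.04, -0.08, 0.03]
[[312.0, 262.1], [311.2, 154.7], [314.6, 257.6], [314.1, 176.3], [390.9, 262.1], [396.8, 154.7]]
```

View pics/w2.png

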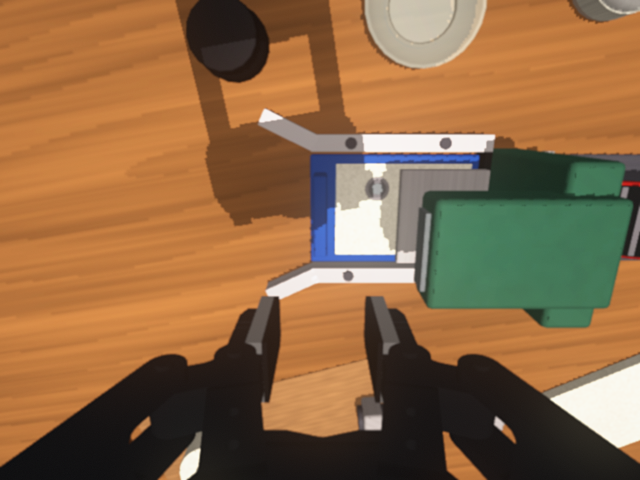

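The wrist view shows the carrier between the rails, with its rear edge at column 311 (predicted 312) and its sides at rows 155 and 262, level with the rail kinks. I'll quantify it and plan the pedal move.

```bash
python3 - <<'E'
from h import *
import pickle
g=pickle.load(open("w2.pkl","rb")); hsv=cv2.cvtColor(g["frame"],cv2.COLOR_RGB2HSV).astype(int); H,S,V=hsv[:,:,0],hsv[:,:,1],hsv[:,:,2]
b=(H>105)&(H<130)&(S>130)
rows=np.arange(165,255,5); e=np.array([(np.nonzero(b[r])[0].min()-.5,r) for r in rows])
P=cast(g,e,.01)[:,:2]-HOME; s=P@d; c=P@n
print("rear s",s.round(4)); print("yaw err",np.polyfit(c,s,1)[0])
# rail kinks
for uv in((313,151),(315,264)):
    p=cast(g,[uv],.02)[0,:2]-HOME; print("kink",p@d,p@n)
tr=HOME+d*(.126+.09*np.cos(.36)); print("tread",tr)
row([*(HOME+d*-.066),.26],80.46);row([*tr,.26],80.46);row([*tr,.10],80.46)
o=grab_frame("top"); save(o,"t4")
# pedal tread location from the first top picture, black ribs
t=pickle.load(open("top0.pkl","rb")); print(proj(t,[[*tr,.062],[*(HOME+d*.236),.066]]))
E
```

```text
rear s [-0.0757 -0.0757 -0.0749 -0.0749 -0.0749 -0.075  -0.075  -0.0751 -0.0751
 -0.0751 -0.0742 -0.0752 -0.0725 -0.0753 -0.0753 -0.0744 -0.0754 -0.0754]
yaw err 0.006179696820429778
kink -0.07319975643203835 -0.05380948869981064
kink -0.07200409853722872 0.048207519534609694
tread [0.56484282 0.31852325]
10.05 pos [0.5187 0.0464 0.2144] F [ 0.3 -0.7  0.1] w 0.0341 row [-0.03, -0.02, -4.56] [0.01, -0.16, 0.02]
10.05 pos [0.5187 0.0464 0.2144] F [ 0.3 -0.7  0.1] w 0.0341 row [-0.04, 27.6, -4.55] [0.01, -0.16, 0.02]
10.05 pos [0.5187 0.0464 0.2144] F [ 0.3 -0.7  0.1] w 0.0341 row [-0.09, 27.6, 11.45] [0.01, -0.16, 0.02]
[[127.13314435 232.18040225]
 [114.29751154 230.3761431 ]]
```

The carrier's rear edge is at -75 mm with a yaw error of 0.006 rad, so it is home. Moving over the tread with the fingers shut.

>>> jog_arm(commands=[0, 3, -4.5, 0, 0, 0, 0, 8, -4.5, 0, 0, 0, 0, 14, -4.5, 0, 0, 0, 0, 20, -4.5, 0, 0, 0, 0, 25, -4.5, 0, 0, 0, 0, 27.6, 0, 0, 0, 0, 0, 27.6, 5, 0, 0, 0, 0, 27.6, 10, 0, 0, 0], hand=1)

```text
t: 11.1
position: [0.564, 0.3184, 0.1125]
ee_rot: [0.083, 0.997, -0.001, -0.001]
contact_force: [-0.1, 0.0, 0.5]
grip_width: 0.0003
gripper_force: 0.0
```

```bash
python3 - <<'E'
from h import *
o=observe();print(o["t"])
for z in(.066,.036): row([.5648,.3185,z],80.46)
g=grab_frame("side"); save(g,"s4"); 
a=cv2.resize(g["frame"][100:290,150:400],None,fx=3,fy=3); cv2.imwrite("pics/s4c.png",a[:,:,::-1])
E
```

```text
11.1
11.1 pos [0.564  0.3184 0.1125] F [-0.1  0.   0.5] w 0.0003 row [-0.09, 0.03, 4.65] [-0.09, -0.15, 0.04]
11.1 pos [0.564  0.3184 0.1125] F [-0.1  0.   0.5] w 0.0003 row [-0.1, 0.03, 7.65] [-0.09, -0.15, 0.04]
```

View pics/s4c.png

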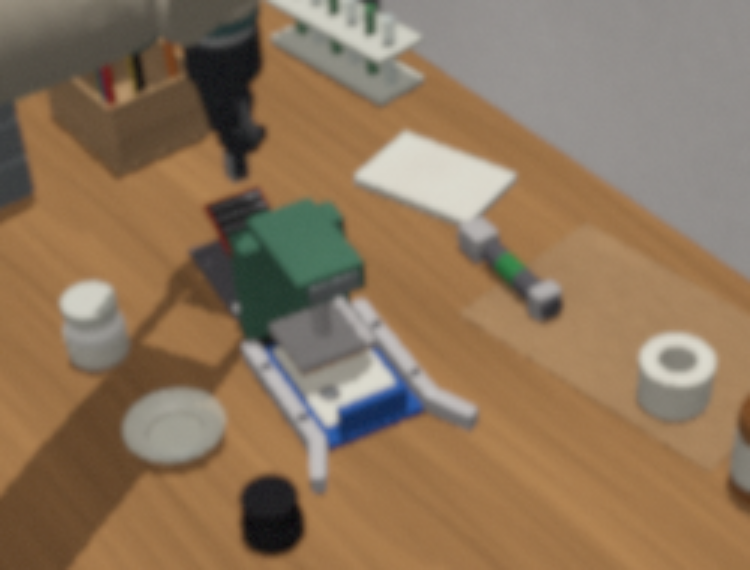

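The side view shows the carrier home and the shut finger tips at crop (236,172), above the tread at (245,205). Pressing now.

>>> jog_arm(commands=[0, 0, 3, 0, 0, 0, 0, 0, 4.4, 0, 0, 0, 0, 0, 5.2, 0, 0, 0, 0, 0, 6, 0, 0, 0, 0, 0, 6.8, 0, 0, 0, 0, 0, 7.4, 0, 0, 0, 0, 0, 7.8, 0, 0, 0, 0, 0, 7.8, 0, 0, 0])

```text
t: 12.15
position: [0.5667, 0.3199, 0.0414]
ee_rot: [0.083, 0.997, 0.002, 0.002]
contact_force: [-0.8, 3.2, 9.5]
grip_width: 0.0002
gripper_force: 4.0
```

>>> jog_arm(commands=[0, 0, 0.3, 0, 0, 0, 0, 0, 0.5, 0, 0, 0, 0, 0, 0.5, 0, 0, 0])

```text
t: 12.52
position: [0.5668, 0.3206, 0.037]
ee_rot: [0.083, 0.997, 0.003, 0.003]
contact_force: [-1.9, 5.6, 9.6]
grip_width: -0.0001
gripper_force: 4.6
```

>>> jog_arm(commands=[0, 0, 0.3, 0, 0, 0, 0, 0, 0.5, 0, 0, 0, 0, 0, 0.5, 0, 0, 0])

```text
t: 12.9
position: [0.5671, 0.3209, 0.0359]
ee_rot: [0.083, 0.997, 0.003, 0.003]
contact_force: [-11.3, 0.7, 28.4]
grip_width: 0.0002
gripper_force: 14.4
```

The pedal is at its stop: z is 0.036 m and the force has jumped to 28 N. Holding.

>>> jog_arm(commands=[0, 0, 0, 0, 0, 0, 0, 0, 0, 0, 0, 0, 0, 0, 0, 0, 0, 0, 0, 0, 0, 0, 0, 0, 0, 0, 0, 0, 0, 0, 0, 0, 0, 0, 0, 0, 0, 0, 0, 0, 0, 0, 0, 0, 0, 0, 0, 0])

```text
t: 13.9
position: [0.567, 0.321, 0.0359]
ee_rot: [0.083, 0.997, 0.003, 0.003]
contact_force: [-12.4, 0.3, 28.8]
grip_width: -0.0
gripper_force: 14.2
```

>>> jog_arm(commands=[0, 0, 0, 0, 0, 0, 0, 0, 0, 0, 0, 0, 0, 0, 0, 0, 0, 0, 0, 0, 0, 0, 0, 0, 0, 0, 0, 0, 0, 0, 0, 0, 0, 0, 0, 0, 0, 0, 0, 0, 0, 0, 0, 0, 0, 0, 0, 0])

```text
t: 14.9
position: [0.5671, 0.3209, 0.0359]
ee_rot: [0.083, 0.997, 0.003, 0.003]
contact_force: [-11.9, 0.0, 28.7]
grip_width: 0.0001
gripper_force: 14.2
```

```bash
python3 - <<'E'
from h import *
g=grab_frame("side"); save(g,"s5")
a=cv2.resize(g["frame"][130:260,190:320],None,fx=4.5,fy=4.5); cv2.imwrite("pics/s5c.png",a[:,:,::-1])
print(observe()["position"],observe()["contact_force"])
E
```

```text
[0.56706293 0.32093477 0.03595191] [-11.20093584   0.47866986  27.96705949]
```

View pics/s5c.png

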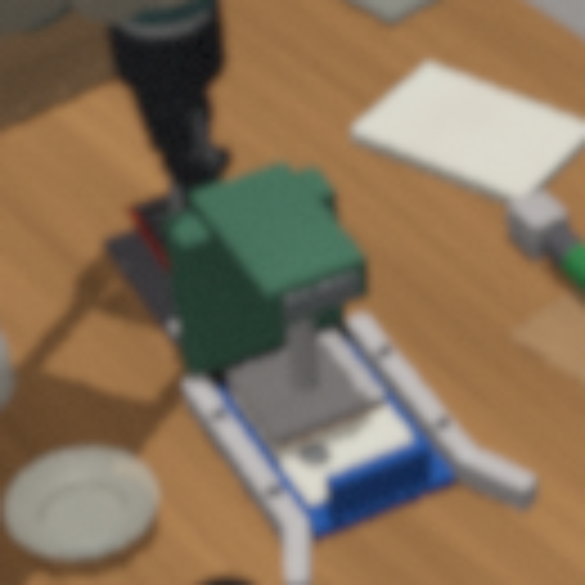

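The platen is down on the card at crop (300,390) and the pedal is flat. It has been held for over 2 s, so I'll lift off gently.

>>> jog_arm(commands=[0, 0, -0.8, 0, 0, 0, 0, 0, -1.4, 0, 0, 0, 0, 0, -2, 0, 0, 0, 0, 0, -2.7, 0, 0, 0, 0, 0, -3.5, 0, 0, 0, 0, 0, -5, 0, 0, 0, 0, 0, -8, 0, 0, 0, 0, 0, -12, 0, 0, 0])

```text
t: 15.95
position: [0.5643, 0.3185, 0.1484]
ee_rot: [0.083, 0.997, -0.0, -0.001]
contact_force: [0.9, -0.6, -0.0]
grip_width: 0.0
gripper_force: 0.0
```

>>> jog_arm(commands=[0, 0, -8, 0, 0, 0, 0, 0, -10, 0, 0, 0, 0, 0, -10, 0, 0, 0, 0, 0, -10, 0, 0, 0, 0, 0, -10, 0, 0, 0, 0, 0, -10, 0, 0, 0])

```text
t: 16.7
position: [0.5648, 0.3181, 0.2469]
ee_rot: [0.083, 0.997, -0.0, -0.001]
contact_force: [0.1, 0.3, -0.9]
grip_width: 0.0003
gripper_force: 0.0
```

```bash
python3 - <<'E'
from h import *
g=grab_frame("side"); save(g,"s6")
a=cv2.resize(g["frame"][100:290,150:400],None,fx=3,fy=3); cv2.imwrite("pics/s6c.png",a[:,:,::-1])
o=cv2.imread("pics/s4.png");D=cv2.absdiff(o,cv2.imread("pics/s6.png")).max(2)
D=D[215:260,225:300];print("carrier area diff",D.max(),observe()["contact_force"])
P=cv2.absdiff(o,cv2.imread("pics/s6.png")).max(2)[163:185,216:240];print("pedal diff",P.max(),np.median(P))
E
```

```text
carrier area diff 21 [-0.08975132 -0.47481253 -0.43984582]
pedal diff 38 2.0
```

View pics/s6c.png

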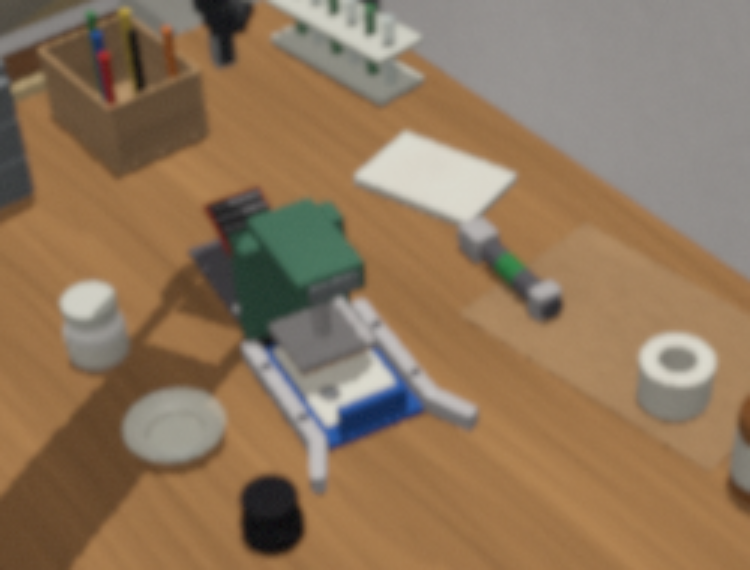

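The pedal is back up at crop (240,205), the carrier is unmoved, the bystanders are in place and the arm is clear. Handing in.

```bash
python3 -c "
from rig import hand_in
print(hand_in())"
```

```text
the job is handed in; nothing more can be done
None
```

The job is handed in at about 17 s: the carrier is home against the back stop, the pedal was held at its stop for over 2 s and is back up, and the bystanders in the final side view had not moved; the hand-in call gave no verdict.

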